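Sort the stray heel caps and snap the right one onto an upturned dance heel

TASK

Three black heel caps lie loose among the tools on the cobbler's bench: put the slim round one and the D-shaped one each into the wooden bin that already holds its own kind. Then set the wide round one over the flared heel of the upturned shoe on the iron jack and push it straight down until it clicks and sits fully home, and keep pressing after the click: finish with the gripper still on the cap, pushing it firmly down onto the heel (some 10 N). Leave the other things on the bench where they are.

Things in the scene. Friction and masses are not known exactly. Their poses are not given: they have to be found in the camera images.
- wide_cap: Wide round black hard-plastic heel cap, the one that fits the heel: a cup 37 mm in diameter, 22 mm high, about 20 g, standing mouth down, closed flat top up. Origin at the centre of its mouth (underside), z up. Bore 31 mm wide, 18 mm deep, with a rounded inner lip, 25.6 mm clear, at the mouth; the closed top is 4 mm thick.
- wide_cap_top (a point): Centre of the wide cap's closed top face, 22 mm above its origin.
- slim_cap: Slim round black heel cap for narrow heels: 23 mm in diameter at the foot, 20 mm at the top, 28 mm high, mass about 12 g, standing mouth down. Origin at the centre of its underside, z up.
- block_cap: D-shaped black heel cap for block heels: 52 mm long (x) by 44 mm wide (y) by 14 mm thick, lying flat, mass about 30 g. The rounded end is at -x, the straight edge at +x, the long sides straight from x = -4 to +26 mm. Origin at the centre of its underside, z up.
- slim_bin: Fixed open wooden bin that holds slim round caps: 170 (x) by 115 (y) by 45 mm high, walls and floor 5 mm. Origin at the centre of its underside. Six slim caps stand fixed in its far half (x from +28 mm, tops 33 mm above the bench); the near half (x -80 to +25 mm) is empty floor. The two bins may stand in either place.
- block_bin: Fixed open wooden bin, same size and frame as the other, that holds D-shaped caps: four lie fixed in its far half (x from +22 mm, tops 38 mm above the bench); the near half (x -80 to +20 mm) is empty floor.
- jack: Fixed cast-iron bench jack carrying an upturned tan dance shoe 240 mm long. Origin on the bench straight below the heel's axis, z up, x to the toe: shoe from 36 mm behind the axis to 206 mm ahead. Heel's end 215 mm above the bench; the sole, from 90 mm ahead, about as high; the heel seat 50 mm lower. The jack's round foot, 140 mm wide, is centred 55 mm ahead of the origin.
- heel_end (a point): Centre of the heel's flat end, facing up, 22 mm wide; 10 mm below, the heel flares to 29 mm with a springy rim, then is waisted. The wide cap slides on freely for 8 mm; the rim then resists with 12 to 17 N over 4 to 5 mm and gives way with a click (force drops to nothing). Fully home 18 mm down: the cap's top 4 mm above this point.
- spool: Bystander: small wooden thread spool, 34 mm in diameter, 40 mm high, upright. Origin at the centre of its underside.
- awl: Bystander: awl with a wooden handle, 116 mm long, 21 mm thick, lying flat along its x with the spike to +x. Origin under its middle.
- tin: Bystander: flat round polish tin, 76 mm in diameter, 23 mm high. Origin at the centre of its underside.
- hammer: Bystander: shoemaker's hammer lying flat, 230 mm long along its x, the head at +x, 33 mm high. Origin under the handle.
- brush: Bystander: wooden shoe brush, 170 by 52 by 44 mm high, lying bristles down. Origin at the centre of its underside, length along x.
- cream_jar: Bystander: small glass cream jar with a metal lid, 52 mm in diameter, 48 mm high. Origin at the centre of its underside.

How it is judged:
By the outcome, as a careful person would: the job done as asked, in the order asked, and still so for the second after the job is handed in, while the arm keeps its last pose, push and grip.
It also fails if it takes over 70 s, if anything falls off the work surface, if the arm or the gripper's body presses on something with over 40 N, if the wrist force passes 120 N, or if a joint passes its speed limit or range.

ROBOT

A 6-joint arm with a two-finger parallel gripper is mounted at the origin on the work surface. World frame = base frame: x ahead of the robot, y to its left, z up, the work surface at z = 0. Lengths are in mm, angles in rad, forces in N, time in s.
With the tool pointing down it reaches from about 275 to 850 mm from the base axis. Payload 5.2 kg.
Tool frame: the origin (TCP) lies between the finger pads; the fingertips stand 11 mm ahead of it and the grasp point (between the pads) lies 8 mm behind it; z points along the fingers, y is the line along which they close (so a half turn about z gives the same grasp; the last joint's range is limited). The gripper opens to 85 mm and grips with 20 to 120 N. Pads are 22 mm wide; open, the fingers measure 114 mm over their backs; the gripper's body (76 mm by 85 mm) begins 54 mm behind the grasp point. The pads swing forward as they close: fully open they stand 13 mm farther back than shut.
Start: joints at [1.097, 0.259, 1.535, -0, 1.348, -0.203], TCP at [147.104, 529.968, 242.31] pointing down, gripper open.
Joint ranges: [-3.14, 3.14], [-0.91, 2.08], [0.19, 2.58], [-1.22, 4.36], [0.22, 2.71], [-3.12, 3.12]. Speed limits (rad/s): [2.57, 2.57, 3.14, 3.14, 3.14, 3.14].

INTERFACE

Orientations are given as a unit quaternion [x, y, z, w].
In Python, from plant import r gives the robot as it stands.
- The arm moves only by the shell command python3 drive.py 'ROWS' [FORCE]. ROWS is a JSON list of rows, 1 to 8 of them, each an object with the fields pos (a list: dx, dy, dz in shares of the most that a row can go, 1 being 50 mm), twist (a turn about the tool's z in shares of 4 rad (1.0 is 4 rad)), finger_gap (the finger opening in mm); a field left out counts as zero (the opening has to be given); each row shifts and turns the commanded pose from where the row before left it, along the tool's axes as they then stand; what a row does not reach is not made up. A row lasts 1/10 s, in which the tool goes at most 50 mm and 0.15 rad, less where a joint would pass 70% of its speed; a pose out of reach is approached as far as the arm can. The fingers move at their own pace and stop on an object; FORCE is the grip in N (left out, the last holds). Time passes only in rows, so rows that do not move let the fingers close. It prints the time, the measured TCP pose, the force, the opening and the grip force at its end. Input that does not fit is refused with a message, and nothing moves.
- r.read_state(): the state, without advancing time (a new reading comes with each control period).
- r.grab_frame(name): name is "scene" or "side" or "wrist"; returns a dict with "frame" (420x560x3 uint8, red, green, blue), "z_map" (420x560 float32, mm along the optical axis (not along the pixel's ray), 0 where there is no reading), "intrinsics" (3x3 intrinsics, pixels), "rvec" (rotation vector, rad) and "tvec" (3), from world to camera coordinates, as OpenCV has them; the wrist camera has in their place "hand_eye" (4x4, takes a point from camera to tool coordinates, whose origin is the TCP and whose axes are the flange's). Camera axes: x right, y down, z forward; pixel columns grow to the right and rows downward; lengths in mm; the calibration is good to about 2 mm. A picture is of the moment at which its call begins: read the wrist's pose just before it.
- r.close_job(): hands the job in; it is judged then, once.
The state is a dict: "t": time; "joints": joint angles; "qd": joint speeds; "tau": joint torques, N m; "tcp_pos": TCP position; "tool_rot": TCP orientation; "force": force on the tool from outside, world axes, zero at the start; "moment": the same for the moment, N m; "width": finger opening in mm; "grip_force": force on a finger pad.
Only numpy, scipy, OpenCV 4.12 (cv2) and the standard library are available. Lean on these libraries where they do the work, as an engineer would, in place of code of your own. Each camera call takes 0.05 s, during which the arm holds its last target. There are 200 camera calls.

## Working session

There is one attempt and no reset: what is moved stays moved. The work goes in short steps, Python scripts to look and compute and a shell command to move; the robot and the scene stay as the last step left them, time stands still between calls to the robot, and variables do not carry over. Pictures are saved under pics/ and viewed, at most 10 in all, crops included, and the job is handed in when it is done.

```bash
ls; mkdir -p pics; cat > h.py <<'E'
import numpy as np, cv2
from plant import r
def world(c):
    R,_=cv2.Rodrigues(np.array(c["rvec"],float));t=np.array(c["tvec"],float).ravel();K=np.array(c["intrinsics"])
    z=c["z_map"];v,u=np.mgrid[:420,:560]
    P=np.stack([(u-K[0,2])/K[0,0]*z,(v-K[1,2])/K[1,1]*z,z],-1)
    W=(P.reshape(-1,3)-t)@R
    W=W.reshape(420,560,3);W[z==0]=np.nan
    return W
def ray(c,u,v,h):
    R,_=cv2.Rodrigues(np.array(c["rvec"],float));t=np.array(c["tvec"],float).ravel();K=np.array(c["intrinsics"])
    d=R.T@np.linalg.inv(K)@[u,v,1];o=-R.T@t
    return o+d*(h-o[2])/d[2]
E
python3 - <<'E'
from h import *
import pickle
for n in("scene","side"):
    c=r.grab_frame(n);pickle.dump(c,open(n+".pkl","wb"))
    cv2.imwrite(f"pics/{n}.png",cv2.resize(c["frame"][...,::-1],(784,588),interpolation=cv2.INTER_CUBIC))
    R,_=cv2.Rodrigues(np.array(c["rvec"],float));print(n,-R.T@np.array(c["tvec"]).ravel(),R[2],c["intrinsics"])
print(r.read_state())
E
```

```text
drive.py
pics
plant.py
scene [1396.05547931 -232.72080279 1109.9943686 ] [-0.65430422  0.14977818 -0.74125062] [[397.60024845   0.         278.28340242]
 [  0.         397.60024845 218.74807218]
 [  0.           0.           1.        ]]
side [ 451.20559228 -851.4100415   803.46841347] [ 0.08755798  0.76696797 -0.63568368] [[398.88983899   0.         277.38900806]
 [  0.         398.88983899 209.63969914]
 [  0.           0.           1.        ]]
{'t': 0.1, 'joints': array([ 1.09720494e+00,  2.59312023e-01,  1.53595082e+00,  1.92529425e-05,
        1.34803025e+00, -2.02813553e-01]), 'qd': array([-0.00084798, -0.00208927, -0.00288052,  0.00021656, -0.00125864,
       -0.00089362]), 'tau': array([ 1.79417933e-03, -4.46973825e+01, -2.91246307e+01, -3.56361061e-04,
        6.31378600e-03, -4.05543460e-05]), 'tcp_pos': array([146.88214649, 529.55477086, 241.54443111]), 'tool_rot': array([ 1.34977748e-01,  9.90848265e-01, -7.98944305e-04, -2.90951720e-04]), 'force': array([-0.31550087, -0.25972946, -0.74779173]), 'moment': array([-0.0286407 ,  0.07375608, -0.00475786]), 'grip_force': 0.0, 'width': 85.4856734188707}
```

View pics/scene.png

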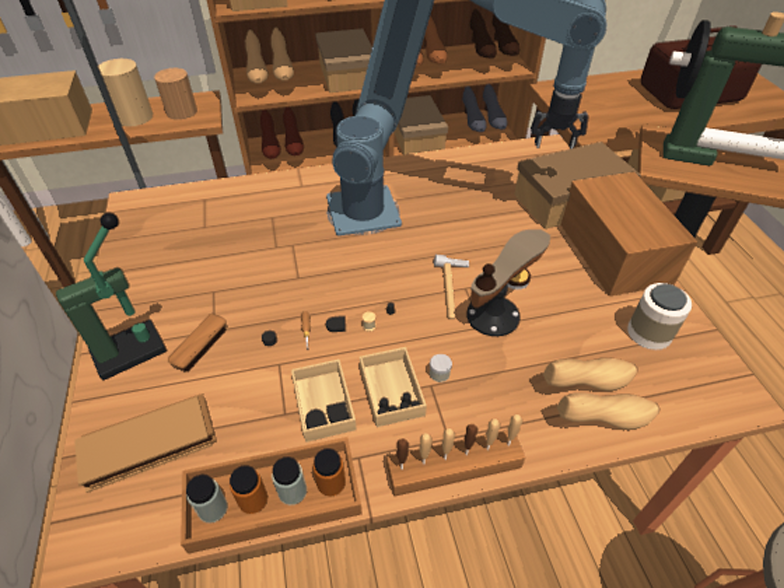

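View pics/side.png

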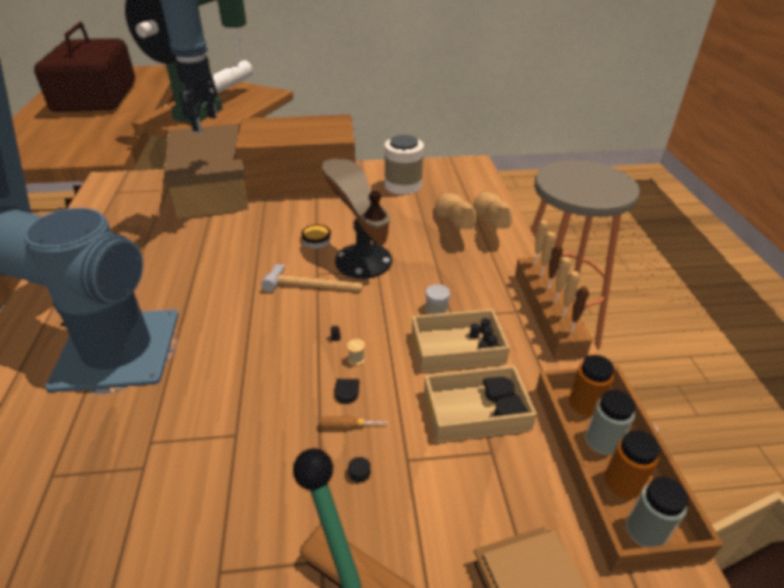

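Scene view (784 px): wide cap (269,338), D cap (336,324), slim cap (391,309), block bin (322,398), slim bin (392,385), heel end near (488,267). Side view: caps at (359,469), (347,390), (335,333), heel end near (375,198).

```bash
python3 - <<'E'
from h import *
import pickle
S=784/560
for n,pts in(("scene",dict(wide=(269,338,22),block=(336,324,14),slim=(391,309,28))),("side",dict(wide=(359,469,22),block=(347,390,14),slim=(335,333,28)))):
    c=pickle.load(open(n+".pkl","rb"));W=world(c);f=c["frame"]
    print(n,"depth table",np.nanmedian(W[240:260,140:160,2]))
    m0=(f.max(-1)<60).astype(np.uint8)
    nl,L,st,ce=cv2.connectedComponentsWithStats(m0)
    for k,(u,v,h) in pts.items():
        u/=S;v/=S
        d=[(np.hypot(*(ce[i]-[u,v])),i) for i in range(1,nl) if st[i,4]>15];i=min(d)[1]
        w=W[L==i]; z=w[:,2]
        top=w[(z>h-4)]
        print(k,st[i],"ctr",ce[i].round(1),"zmax",np.nanpercentile(z,[5,50,95]).round(1),"top mean",np.nanmean(top,0).round(1),"minmax",np.nanmin(top,0).round(),np.nanmax(top,0).round(),len(top))
        if k=="block":
            rect=cv2.minAreaRect(top[:,:2].astype(np.float32)[~np.isnan(top[:,0])]);print(rect)
    # bins: light wood pts height 35..52
    # heel: z 205-222
    g=(W[...,2]>203)&(W[...,2]<225)&(W[...,0]>200)&(W[...,0]<800)&(abs(W[...,1])<500)
    p=W[g];print("heel lvl",len(p));
    # rims
    b=(W[...,2]>38)&(W[...,2]<52)&(W[...,0]>450)&(W[...,0]<800)&(W[...,1]>-330)&(W[...,1]<150)
    n2,L2,s2,c2=cv2.connectedComponentsWithStats(b.astype(np.uint8))
    for j in range(1,n2):
        if s2[j,4]>120: print("rim",s2[j],cv2.minAreaRect(W[L2==j][:,:2].astype(np.float32)))
    x0,x1,y0,y1=((310,410,150,250) if n=="scene" else (220,300,100,200))
    cv2.imwrite(f"pics/heel_{n}.png",cv2.resize(f[y0:y1,x0:x1,::-1],None,fx=5 if n=="scene" else 5,fy=5,interpolation=cv2.INTER_CUBIC))
E
python3 - <<'E'
import cv2,numpy as np
a=cv2.imread("pics/heel_scene.png");b=cv2.imread("pics/heel_side.png")
cv2.imwrite("pics/heels.png",np.hstack([a[:,:400],cv2.resize(b,(400,500))]))
E
```

```text
scene depth table 4.576665255645483
wide [187 237  10  10  83] ctr [191.6 241.6] zmax [ 5.2 22.1 27.1] top mean [ 467.6 -333.4   23.7] minmax [ 451. -349.   19.] [ 485. -318.   29.] 56
block [233 227  13  10 118] ctr [239.4 231.6] zmax [ 7.3 15.4 18.6] top mean [ 456.2 -161.1   15.7] minmax [ 436. -185.   10.] [ 478. -139.   21.] 100
((455.016357421875, -162.9217071533203), (43.3896484375, 41.60943603515625), 80.18707275390625)
slim [276 217   6   8  32] ctr [278.4 220.4] zmax [ 3.1 21.5 31.2] top mean [441.2 -13.1  29. ] minmax [433. -20.  25.] [450.  -6.  34.] 14
heel lvl 555
rim [257 248  48  52 360] ((679.5265502929688, -65.0996322631836), (175.1970977783203, 115.85323333740234), 1.7484180927276611)
rim [307 253  16  14 150] ((660.3015747070312, 58.31071472167969), (49.96356964111328, 51.14017868041992), 73.40249633789062)
rim [208 256  46  54 354] ((681.7516479492188, -226.29800415039062), (174.00717163085938, 115.14370727539062), 2.417060613632202)
side depth table -0.6641172737219948
wide [249 328  15  16 198] ctr [255.9 335.6] zmax [ 6.  20.6 23.6] top mean [ 463.8 -337.2   21.4] minmax [ 448. -353.   18.] [ 479. -321.   26.] 148
block [240 272  15  16 213] ctr [247.1 279. ] zmax [ 6.6 13.2 15.6] top mean [ 452.4 -166.4   13.4] minmax [ 433. -190.   10.] [ 471. -144.   18.] 187
((451.7251892089844, -166.77369689941406), (46.74312210083008, 36.20424270629883), 86.32500457763672)
slim [237 234   5   9  41] ctr [238.9 238.2] zmax [ 5.3 18.4 28.4] top mean [436.8 -17.1  26.9] minmax [431. -22.  24.] [443. -11.  29.] 13
heel lvl 425
rim [304 203  17  14 177] ((660.854736328125, 57.2899169921875), (48.877227783203125, 50.16097640991211), 54.40060806274414)
rim [295 221  69  36 476] ((682.3087158203125, -64.84548950195312), (171.1565399169922, 121.52144622802734), 1.990786075592041)
rim [304 261  79  46 633] ((682.9791870117188, -227.48541259765625), (171.92311096191406, 118.8519058227539), 2.6714227199554443)
```

View pics/heels.png

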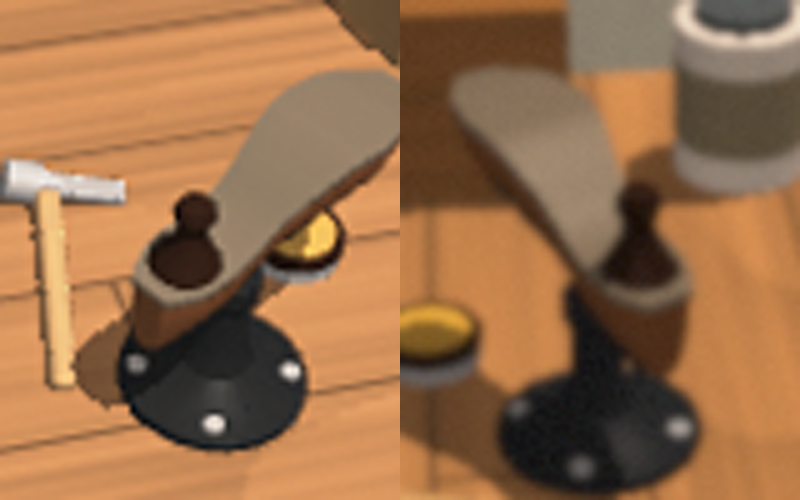

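```bash
cat >> h.py <<'E'
from scipy.spatial.transform import Rotation as Ro
def delta(target,yaw=None,off=(0,0,0)):
    """tool-axes shift to bring TCP to target; yaw = wanted direction of tool y (mod pi), turn about tool z given first"""
    s=r.read_state();R=Ro.from_quat(s["tool_rot"]);turn=0
    if yaw is not None:
        y=R.apply([0,1,0]);turn=-((yaw-np.arctan2(y[1],y[0])+np.pi/2)%np.pi-np.pi/2)
    d=np.array(target)-s["tcp_pos"]
    a=R.inv().apply(d);b=(R*Ro.from_rotvec([0,0,turn])).inv().apply(d)
    print("tcp",s["tcp_pos"].round(1),"no-turn",a.round(1),"turn",round(turn,3),"after turn",b.round(1),"j6",s["joints"][5].round(2),"t",s["t"])
E
python3 - <<'E'
from h import *
import pickle
cs=[pickle.load(open(n+".pkl","rb")) for n in("scene","side")]
print(ray(cs[0],349,190.6,215),ray(cs[1],268,139,215))
for c,(u,v) in zip(cs,[(349,191),(268,139)]):
    W=world(c);print(W[v-1:v+2,u-1:u+2].reshape(-1,3).round(0).tolist())
    g=(W[...,2]>175)&(W[...,2]<240)&(W[...,0]>250)&(W[...,0]<700)&(abs(W[...,1]-250)<200)
    p=W[g];print(np.nanpercentile(p,[1,50,99],axis=0).round())
    d=[ray(c,*q) for q in []]
delta((440,-90,260),np.pi/2)
E
```

```text
[537.64700598 199.25425596 215.        ] [540.56835085 187.95199803 215.        ]
[[533.0, 198.0, 214.0], [539.0, 198.0, 219.0], [538.0, 202.0, 218.0], [542.0, 194.0, 218.0], [543.0, 197.0, 218.0], [545.0, 200.0, 220.0], [544.0, 193.0, 216.0], [549.0, 195.0, 220.0], [545.0, 200.0, 216.0]]
[[434. 186. 176.]
 [498. 292. 208.]
 [553. 378. 219.]]
[[538.0, 196.0, 214.0], [541.0, 198.0, 213.0], [544.0, 194.0, 215.0], [538.0, 189.0, 214.0], [541.0, 189.0, 214.0], [544.0, 191.0, 213.0], [537.0, 186.0, 213.0], [540.0, 185.0, 213.0], [543.0, 187.0, 212.0]]
[[435. 185. 176.]
 [492. 284. 202.]
 [550. 377. 214.]]
tcp [146.9 529.6 241.5] no-turn [-448.2 -518.6  -17.8] turn -0.271 after turn [-293.1 -619.6  -17.8] j6 -0.2 t 0.1
```

Units first: shifts go in shares of 50 mm and turns go in shares of 4 rad. So -44 mm is -0.88, -21 mm is -0.42, -0.1355 rad / 4 = -0.0339.

```bash
python3 drive.py '[{"pos":[0, 0, -0.4], "twist":-0.0339, "finger_gap":85}, {"pos":[0, 0, -0.2], "twist":-0.0339, "finger_gap":85}, {"pos":[-0.42, -0.88, 0], "finger_gap":85}, {"pos":[-0.42, -0.88, 0], "finger_gap":85}, {"pos":[-0.42, -0.88, 0], "finger_gap":85}, {"pos":[-0.42, -0.88, 0], "finger_gap":85}, {"pos":[-0.42, -0.88, 0], "finger_gap":85}, {"pos":[-0.42, -0.88, 0], "finger_gap":85}]' 30
python3 drive.py '[{"pos":[-0.42, -0.88, 0], "finger_gap":85}, {"pos":[-0.42, -0.88, 0], "finger_gap":85}, {"pos":[-0.42, -0.88, 0], "finger_gap":85}, {"pos":[-0.42, -0.88, 0], "finger_gap":85}, {"pos":[-0.42, -0.88, 0], "finger_gap":85}, {"pos":[-0.42, -0.88, 0], "finger_gap":85}, {"pos":[-0.42, -0.88, 0], "finger_gap":85}, {"pos":[-0.42, -0.88, 0], "finger_gap":85}]'
cat >> h.py <<'E'
def wristcam():
    s=r.read_state();c=r.grab_frame("wrist")
    T=np.eye(4);T[:3,:3]=Ro.from_quat(s["tool_rot"]).as_matrix();T[:3,3]=s["tcp_pos"]
    M=np.linalg.inv(T@np.array(c["hand_eye"]))
    c["rvec"]=cv2.Rodrigues(M[:3,:3])[0];c["tvec"]=M[:3,3]
    return c
E
python3 - <<'E'
from h import *
c=wristcam();import pickle;pickle.dump(c,open("w1.pkl","wb"))
cv2.imwrite("pics/w1.png",c["frame"][...,::-1])
print(r.read_state()["tcp_pos"])
R,_=cv2.Rodrigues(c["rvec"]);print(-R.T@c["tvec"],R)
E
```

```text
t: 0.9
tcp_pos: [273.2, 264.2, 272.1]
tool_rot: [-0.001, 1.0, -0.0, 0.0]
force: [1.4, 0.0, 0.6]
width: 84.9
grip_force: 0.0
t: 1.7
tcp_pos: [441.5, -88.0, 272.1]
tool_rot: [0.0, 1.0, 0.0, -0.0]
force: [0.5, 0.3, 0.9]
width: 85.2
grip_force: 0.0
[444.84855353 -94.64264776 271.89720426]
[373.86829129 -88.81855982 403.19142908] [[ 8.32975613e-04  9.99999101e-01  1.05094693e-03]
 [ 9.64986768e-01 -1.07947096e-03  2.62296346e-01]
 [ 2.62297245e-01  7.95663424e-04 -9.64986799e-01]]
```

View pics/w1.png

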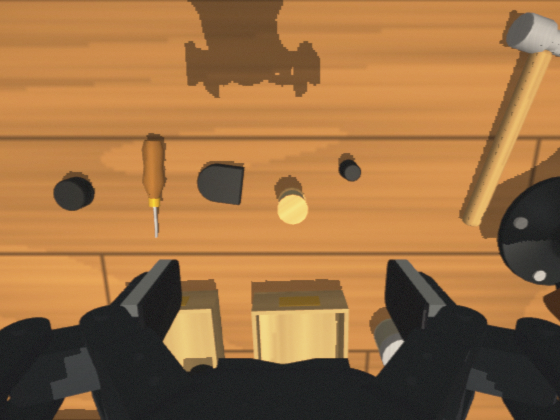

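The wrist view shows wide cap (73,193), awl (153,170), D cap (221,183) with round end left (-y) and straight edge right, spool (292,208), slim cap (351,171).

```bash
python3 - <<'E'
from h import *
import pickle
c=wristcam();pickle.dump(c,open("w2.pkl","wb"));W=world(c);f=c["frame"]
print(r.read_state()["tcp_pos"],"table",np.nanmedian(W[20:60,20:120,2]))
hsv=cv2.cvtColor(f,cv2.COLOR_RGB2HSV)
m=((f.max(-1)<70)).astype(np.uint8);m[250:]=0
nl,L,st,ce=cv2.connectedComponentsWithStats(m)
for k,(u,v,h) in dict(wide=(73,193,22),block=(221,183,14),slim=(351,171,28)).items():
    i=L[v,u];w=W[L==i];z=w[:,2];top=w[z>h-5].astype(np.float32)
    print(k,st[i],np.nanpercentile(z,[5,50,95]).round(1),len(top))
    (cx,cy),rad=cv2.minEnclosingCircle(top[:,:2]);print(" enc",cx,cy,rad,"mean",top.mean(0),"mid",(top.min(0)+top.max(0))/2)
    # pixel-ray version: top = pixels
    tm=((L==i)&(W[...,2]>h-5)).astype(np.uint8)
    uv=np.argwhere(tm)[:,::-1].mean(0);print(" ray",ray(c,*uv,h))
    if k=="block":
        ct=np.array([ray(c,x,y,14)[:2] for y,x in np.argwhere(tm)],np.float32);r_=cv2.minAreaRect(ct);print(r_)
# spool & awl
for k,(u,v) in dict(spool=(292,208),awl=(153,170)).items(): print(k,W[v,u])
print(f[165:176,345:360].max(-1))
E
```

```text
[443.11860372 -91.15147135 271.59135404] table -0.655097358118545
wide [ 62 174  39  33 999] [ 4.1 20.8 22.4] 758Traceback (most recent call last):
  File "<stdin>", line 11, in <module>
cv2.error: OpenCV(4.12.0) /io/opencv/modules/imgproc/src/shapedescr.cpp:201: error: (-215:Assertion failed) count >= 0 && (depth == CV_32F || depth == CV_32S) in function 'minEnclosingCircle'
```

```bash
python3 - <<'E'
from h import *
import pickle
c=pickle.load(open("w2.pkl","rb"));W=world(c);f=c["frame"]
m=((f.max(-1)<70)).astype(np.uint8);m[250:]=0
nl,L,st,ce=cv2.connectedComponentsWithStats(m)
for k,(u,v,h) in dict(wide=(73,193,22),block=(221,183,14),slim=(351,171,28)).items():
    i=L[v,u];tm=(L==i)&(W[...,2]>h-5);z=W[L==i][:,2]
    p=np.ascontiguousarray([ray(c,x,y,h)[:2] for y,x in np.argwhere(tm)],dtype=np.float32)
    print(k,st[i],np.nanpercentile(z,[5,50,95]).round(1),len(p),"enc",cv2.minEnclosingCircle(p),"mean",p.mean(0),"ext",p.max(0)-p.min(0))
    if k=="block": 
        q=p@np.array([[1,0],[0,1]]);print(cv2.minAreaRect(p)); np.save("block.npy",p)
for k,(u,v) in dict(spool=(292,208),awl=(153,170)).items(): print(k,W[v,u])
E
```

```text
wide [ 62 174  39  33 999] [ 4.1 20.8 22.4] 758 enc ((461.9482116699219, -330.91314697265625), 18.31737518310547) mean [ 461.8729 -330.643 ] ext [34.983917 35.805267]
block [     0      0    560    420 230550] [ -1.7   0.  346.3] 65395 enc ((607.8313598632812, -104.34965515136719), 436.7627868652344) mean [654.75446 -76.31916] ext [519.78156 790.4452 ]
((534.16748046875, -104.42178344726562), (519.1370849609375, 790.4454345703125), 0.056067828088998795)
slim [346 156  21  19 162] [ 3.3 19.4 27.9] 67 enc ((435.0892333984375, -13.91640853881836), 9.58951187133789) mean [432.04108  -17.467619] ext [15.4071045 17.440727 ]
spool [477.64539971 -86.34143803  38.08280759]
awl [ 437.65371424 -241.85299039   21.53487451]
```

```bash
python3 - <<'E'
from h import *
import pickle
c=pickle.load(open("w2.pkl","rb"));W=world(c);f=c["frame"]
for k,(u0,u1,v0,v1,h) in dict(wide=(50,105,165,220,22),block=(190,255,155,215,14),slim=(335,370,145,190,28)).items():
    roi=np.zeros((420,560),bool);roi[v0:v1,u0:u1]=1
    tm=roi&(W[...,2]>h-(7 if k!="slim" else 4));
    p=np.ascontiguousarray([ray(c,x,y,h)[:2] for y,x in np.argwhere(tm)],dtype=np.float32)
    print(k,len(p),"enc",cv2.minEnclosingCircle(p),"mean",p.mean(0),"ext",p.max(0)-p.min(0),"mid",(p.max(0)+p.min(0))/2)
    if k=="block":
        print(cv2.minAreaRect(p))
        # straight edge (max y side): per-row max column
        e=np.array([ray(c,np.argwhere(tm[v])[:,0].max()+.5,v,14)[:2] for v in range(v0,v1) if tm[v].any()])
        e=e[4:-4];print("edge fit dy/dx",np.polyfit(e[:,0],e[:,1],1),e[:,1].round(1))
E
```

```text
wide 854 enc ((462.0752258300781, -330.8504638671875), 19.645366668701172) mean [ 462.1274 -331.023 ] ext [36.17798  39.203613] mid [ 462.19574 -330.88925]
block 1551 enc ((451.620849609375, -157.71145629882812), 30.093351364135742) mean [ 451.09204 -160.07826] ext [46.85907 53.76451] mid [ 452.2366  -160.59625]
((451.0298767089844, -161.9014892578125), (51.2191047668457, 44.360504150390625), 82.04326629638672)
edge fit dy/dx [ -0.14224616 -71.83115701] [-133.1 -133.2 -134.3 -134.4 -134.4 -134.5 -134.5 -134.5 -134.6 -134.6
 -134.6 -135.8 -135.8 -135.9 -135.9 -135.9 -136.  -136.  -136.  -136.1
 -137.3 -137.3 -137.3 -137.4 -137.4 -137.5 -137.5 -137.5 -137.6 -138.8
 -138.8 -138.8 -138.9]
slim 264 enc ((435.6189270019531, -12.753791809082031), 10.12020206451416) mean [435.6176   -12.798838] ext [18.780212 19.846577] mid [435.70587   -12.7786045]
```

```bash
python3 drive.py '[{"finger_gap":45}, {"finger_gap":45}]'; python3 - <<'E'
from h import *
delta((435.6,-12.8,13),np.pi/2)
E
```

```text
t: 2.0
tcp_pos: [440.5, -85.1, 271.9]
tool_rot: [-0.0, 1.0, 0.0, -0.001]
force: [0.5, -0.1, 0.0]
width: 58.6
grip_force: 0.0
tcp [440.5 -85.1 271.9] no-turn [  4.6  72.1 259. ] turn 0.0 after turn [  4.6  72.1 259. ] j6 -2.01 t 2.0
```

```bash
cat > meas.py <<'E'
from h import *
c=wristcam();W=world(c)
print(r.read_state()["tcp_pos"])
for k,(x,y,h) in dict(wide=(462,-331,22),block=(451,-161,14),slim=(435.6,-12.8,28)).items():
    tm=(W[...,2]>h-(7 if k!="slim" else 4))&(W[...,2]<h+12)&(np.hypot(W[...,0]-x,W[...,1]-y)<42)
    if tm.sum()<20: continue
    p=np.ascontiguousarray([ray(c,b,a,h)[:2] for a,b in np.argwhere(tm)],dtype=np.float32)
    print(k,len(p),"enc",cv2.minEnclosingCircle(p),"mean",p.mean(0),"mid",(p.max(0)+p.min(0))/2,cv2.minAreaRect(p))
E
python3 meas.py
```

```text
[440.59127551 -84.78541567 272.13790401]
wide 867 enc ((461.8028259277344, -330.7010192871094), 19.77225685119629) mean [ 462.02136 -330.91513] mid [ 462.32156 -330.87598] ((462.349609375, -331.0771484375), (36.86152648925781, 38.046669006347656), 39.546932220458984)
block 1541 enc ((451.2575378417969, -157.94781494140625), 29.984758377075195) mean [ 450.98703 -160.06412] mid [ 451.93805 -161.02167] ((450.85943603515625, -162.00872802734375), (51.76913833618164, 44.35097885131836), 81.66558074951172)
slim 257 enc ((435.7610168457031, -12.825386047363281), 9.891051292419434) mean [435.63977  -12.779562] mid [435.91663  -12.877593] ((435.9166259765625, -12.877572059631348), (18.99007225036621, 18.92226791381836), 89.9973373413086)
```

To row units: 50 mm is 1, 4.6 mm is 0.092.

```bash
python3 drive.py '[{"pos":[0.092, 0.72, 0.5], "finger_gap":45}, {"pos":[0, 0.72, 0.7], "finger_gap":45}, {"pos":[0, 0, 1], "finger_gap":45}, {"pos":[0, 0, 1], "finger_gap":45}, {"pos":[0, 0, 0.8], "finger_gap":45}, {"pos":[0, 0, 0.4], "finger_gap":45}, {"pos":[0, 0, 0.4], "finger_gap":45}, {"pos":[0, 0, 0.38], "finger_gap":45}]' 25
python3 drive.py '[{"finger_gap":45}, {"finger_gap":10}, {"finger_gap":10}, {"finger_gap":10}, {"finger_gap":10}, {"finger_gap":10}]' 25; python3 -c "
from h import *
delta((0,0,13))"
```

```text
t: 2.85
tcp_pos: [436.1, -12.6, 13.0]
tool_rot: [-0.001, 1.0, 0.0, 0.0]
force: [0.6, 1.2, -0.4]
width: 45.0
grip_force: 0.0
t: 3.45
tcp_pos: [437.4, -14.1, 14.5]
tool_rot: [-0.0, 1.0, -0.0, 0.001]
force: [0.0, 2.3, 7.3]
width: 20.7
grip_force: 25.1
tcp [437.4 -14.1  14.5] no-turn [437.4  14.2   0.6] turn 0 after turn [437.4  14.2   0.6] j6 -1.86 t 3.45
```

To row units: -45 mm is -0.9, -43 mm is -0.86.

```bash
python3 drive.py '[{"pos":[0, 0, -0.8], "finger_gap":10}, {"pos":[0, 0, -0.9], "finger_gap":10}, {"pos":[-0.86, -0.2, 0], "finger_gap":10}, {"pos":[-0.86, -0.2, 0], "finger_gap":10}, {"pos":[-0.86, -0.2, 0], "finger_gap":10}, {"pos":[-0.86, -0.2, 0], "finger_gap":10}, {"pos":[-0.86, -0.22, 0], "finger_gap":10}, {"finger_gap":10}]' 
python3 drive.py '[{"finger_gap":10}, {"pos":[0, 0, 0.5], "finger_gap":10}, {"pos":[0, 0, 0.5], "finger_gap":10}, {"pos":[0, 0, 0.3], "finger_gap":10}, {"pos":[0, 0, 0.2], "finger_gap":10}, {"pos":[0, 0, 0.04], "finger_gap":10}, {"finger_gap":10}]'
```

```text
t: 4.25
tcp_pos: [656.6, -67.2, 98.2]
tool_rot: [0.0, 1.0, -0.001, 0.002]
force: [-0.6, 0.6, -0.0]
width: 20.6
grip_force: 24.7
t: 4.95
tcp_pos: [651.7, -65.1, 21.9]
tool_rot: [-0.0, 1.0, -0.0, 0.0]
force: [0.2, -0.0, 0.8]
width: 20.4
grip_force: 24.7
```

To row units: 2 mm is 0.04.

```bash
python3 drive.py '[{"pos":[0, 0, 0.04], "finger_gap":10}, {"finger_gap":10}, {"finger_gap":22}, {"finger_gap":40}, {"finger_gap":40}, {"finger_gap":40}]'
python3 drive.py '[{"pos":[0, 0, -0.4], "finger_gap":40}, {"pos":[0, 0, -0.8], "finger_gap":40}, {"pos":[0, 0, -1], "finger_gap":45}, {"finger_gap":60}]'; python3 -c "
from h import *
delta((452.3,-153,90),np.radians(-8))
c=wristcam();cv2.imwrite('pics/w3.png',c['frame'][...,::-1]);W=world(c)
g=(W[...,2]>26)&(W[...,2]<40)&(np.hypot(W[...,0]-652,W[...,1]+66)<30);print(g.sum(),W[g].mean(0))
h=(W[...,2]>42)&(W[...,2]<50)&(np.hypot(W[...,0]-652,W[...,1]+66)<120);print(np.nanpercentile(W[h],[1,99],axis=0))
"
```

```text
t: 5.55
tcp_pos: [651.7, -65.1, 19.6]
tool_rot: [-0.0, 1.0, -0.0, 0.0]
force: [0.2, -0.1, -0.4]
width: 39.8
grip_force: 0.0
t: 5.95
tcp_pos: [656.2, -66.2, 137.7]
tool_rot: [-0.0, 1.0, -0.002, 0.007]
force: [1.3, -0.2, 0.2]
width: 58.4
grip_force: 0.0
tcp [656.2 -66.2 137.7] no-turn [204.5 -86.5  45.2] turn -1.431 after turn [114.2 190.5  45.2] j6 -1.84 t 5.95
628 [650.1837527  -66.10223174  31.95749699]
[[ 595.8688527  -176.73776544   42.23356265]
 [ 765.55380185   52.45495868   48.58800223]]
```

View pics/w3.png

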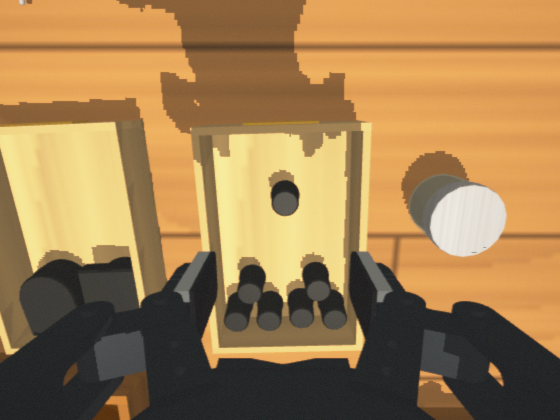

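To row units: 40 mm is 0.8, -17 mm is -0.34, 0.14 rad / 4 = 0.035.

```bash
python3 drive.py '[{"pos":[0.8, -0.34, 0], "finger_gap":85}, {"pos":[0.8, -0.34, 0], "finger_gap":85}, {"pos":[0.8, -0.34, 0], "finger_gap":85}, {"pos":[0.8, -0.34, 0], "finger_gap":85}, {"pos":[0.8, -0.34, 0], "finger_gap":85}, {"twist":0.035, "finger_gap":85}, {"twist":0.035, "finger_gap":85}, {"twist":0.035, "finger_gap":85}]'
python3 drive.py '[{"twist":0.035, "finger_gap":85}, {"twist":0.035, "finger_gap":85}, {"twist":0.035, "finger_gap":85}, {"twist":0.035, "finger_gap":85}, {"twist":0.035, "finger_gap":85}, {"twist":0.035, "finger_gap":85}, {"twist":0.0375, "finger_gap":85}, {"twist":0.0375, "finger_gap":85}]'
python3 drive.py '[{"twist":0.0375, "finger_gap":85}, {"finger_gap":75}, {"finger_gap":75}, {"finger_gap":75}]'
python3 -c "
from h import *
delta((452.3,-153,8.5),np.radians(-8))
import runpy;runpy.run_path('meas.py')
"
```

```text
t: 6.8
tcp_pos: [450.7, -150.1, 128.7]
tool_rot: [0.212, 0.977, 0.0, -0.001]
force: [0.1, 0.6, 0.1]
width: 84.9
grip_force: 0.0
t: 7.6
tcp_pos: [451.0, -149.7, 128.5]
tool_rot: [0.705, 0.709, -0.0, -0.001]
force: [-0.6, 0.4, -0.1]
width: 84.7
grip_force: 0.0
t: 8.0
tcp_pos: [451.4, -150.0, 129.1]
tool_rot: [0.754, 0.657, -0.0, -0.0]
force: [-0.3, 0.0, -1.0]
width: 74.6
grip_force: 0.0
tcp [ 451.4 -150.   129.1] no-turn [ -2.9   1.4 120.6] turn 0.004 after turn [ -2.9   1.4 120.6] j6 -0.42 t 8.0
[ 451.49736151 -150.02191654  129.21994323]
block 3521 enc ((451.84625244140625, -157.1190643310547), 30.220720291137695) mean [ 451.9605 -158.7121] mid [ 452.76593 -159.96811] ((451.6343688964844, -161.12986755371094), (51.80085754394531, 43.4935417175293), 82.20219421386719)
```

To row units: 40 mm is 0.8, 1.5 mm is 0.03.

```bash
python3 drive.py '[{"pos":[-0.044, 0.03, 0.8], "finger_gap":75}, {"pos":[0, 0, 0.8], "finger_gap":75}, {"pos":[0, 0, 0.4], "finger_gap":75}, {"pos":[0, 0, 0.3], "finger_gap":75}, {"pos":[0, 0, 0.08], "finger_gap":75}, {"finger_gap":75}]'
python3 drive.py '[{"pos":[0, 0, 0.02], "finger_gap":30}, {"finger_gap":30}, {"finger_gap":30}, {"finger_gap":30}, {"finger_gap":30}]' 30
```

```text
t: 8.65
tcp_pos: [452.6, -152.4, 10.1]
tool_rot: [0.754, 0.657, -0.0, -0.001]
force: [1.5, 0.2, -0.2]
width: 75.0
grip_force: 0.0
t: 9.15
tcp_pos: [453.5, -152.9, 10.4]
tool_rot: [0.754, 0.656, 0.0, 0.001]
force: [-0.6, 0.6, 6.5]
width: 43.0
grip_force: 31.2
```

To row units: -50 mm is -1, -40 mm is -0.8, 0.139 rad / 4 = 0.0348.

```bash
python3 drive.py '[{"pos":[0, 0, -0.8], "finger_gap":30}, {"pos":[0, 0, -1], "finger_gap":30}, {"pos":[0, 0, -0.4], "twist":0.0348, "finger_gap":30}, {"twist":0.0348, "finger_gap":30}, {"twist":0.0348, "finger_gap":30}, {"twist":0.0348, "finger_gap":30}, {"twist":0.0348, "finger_gap":30}, {"twist":0.0348, "finger_gap":30}]'
python3 drive.py '[{"twist":0.0348, "finger_gap":30}, {"twist":0.0348, "finger_gap":30}, {"twist":0.0348, "finger_gap":30}, {"twist":0.0348, "finger_gap":30}, {"finger_gap":30}, {"finger_gap":30}, {"finger_gap":30}]'
python3 -c "
from h import *
delta((661,-228.5,18),np.radians(-87.5))"
```

```text
t: 9.95
tcp_pos: [452.7, -152.4, 119.6]
tool_rot: [0.956, 0.292, 0.0, 0.0]
force: [-0.2, -0.4, -0.0]
width: 43.2
grip_force: 31.1
t: 10.65
tcp_pos: [452.8, -152.5, 119.5]
tool_rot: [1.0, 0.022, 0.0, 0.0]
force: [-0.4, 0.6, -0.8]
width: 43.0
grip_force: 31.1
tcp [ 452.8 -152.5  119.5] no-turn [204.6  85.3 101.5] turn 0.001 after turn [204.7  85.1 101.5] j6 0.97 t 10.65
```

To row units: 41 mm is 0.82, 30 mm is 0.6.

```bash
python3 drive.py '[{"pos":[0.82, 0.34, 0], "finger_gap":30}, {"pos":[0.82, 0.34, 0], "finger_gap":30}, {"pos":[0.82, 0.34, 0], "finger_gap":30}, {"pos":[0.82, 0.34, 0], "finger_gap":30}, {"pos":[0.82, 0.34, 0], "finger_gap":30}, {"finger_gap":30}, {"pos":[0, 0, 0.6], "finger_gap":30}, {"pos":[0, 0, 0.6], "finger_gap":30}]'
python3 drive.py '[{"pos":[0, 0, 0.5], "finger_gap":30}, {"pos":[0, 0, 0.2], "finger_gap":30}, {"pos":[0, 0, 0.08], "finger_gap":30}, {"pos":[0, 0, 0.04], "finger_gap":30}, {"finger_gap":30}, {"finger_gap":30}]'
```

```text
t: 11.45
tcp_pos: [661.7, -229.1, 59.4]
tool_rot: [1.0, 0.022, 0.001, 0.0]
force: [0.4, -0.3, -0.9]
width: 43.2
grip_force: 31.1
t: 12.05
tcp_pos: [662.0, -229.3, 20.0]
tool_rot: [1.0, 0.021, 0.001, 0.001]
force: [-1.0, 0.3, -0.9]
width: 43.1
grip_force: 31.1
```

To row units: 2 mm is 0.04.

```bash
python3 drive.py '[{"pos":[0, 0, 0.04], "finger_gap":30}, {"pos":[0, 0, 0.04], "finger_gap":30}, {"finger_gap":30}, {"finger_gap":48}, {"finger_gap":60}, {"finger_gap":60}, {"finger_gap":60}]'
python3 drive.py '[{"pos":[0, 0, -0.4], "finger_gap":60}, {"pos":[0, 0, -0.8], "finger_gap":60}, {"pos":[0, 0, -1], "finger_gap":60}, {"finger_gap":60}, {"finger_gap":60}]'; python3 -c "
from h import *
delta((462,-331,130),np.radians(-90))
c=r.grab_frame('scene');cv2.imwrite('pics/s2.png',cv2.resize(c['frame'][220:330,180:330,::-1],None,fx=4,fy=4,interpolation=cv2.INTER_CUBIC));c=r.grab_frame('wrist');cv2.imwrite('pics/w4.png',c['frame'][...,::-1])"
```

```text
t: 12.75
tcp_pos: [661.1, -228.8, 14.2]
tool_rot: [1.0, 0.021, -0.0, -0.0]
force: [0.1, -0.2, 0.4]
width: 59.7
grip_force: 0.0
t: 13.25
tcp_pos: [662.2, -229.4, 126.7]
tool_rot: [1.0, 0.021, 0.002, 0.001]
force: [0.8, 0.0, -0.6]
width: 60.0
grip_force: 0.0
tcp [ 662.2 -229.4  126.7] no-turn [-204.3   93.1   -3.9] turn 0.042 after turn [-200.2  101.6   -3.9] j6 1.04 t 13.25
```

View pics/w4.png

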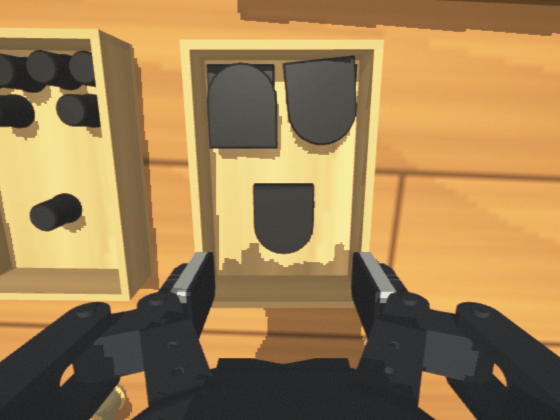

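D cap (285,217) lies flat in its bin's near half. On to the wide cap.

To row units: -41 mm is -0.82, -40 mm is -0.8.

```bash
python3 drive.py '[{"pos":[-0.82, 0.37, 0], "finger_gap":60}, {"pos":[-0.82, 0.37, 0], "finger_gap":60}, {"pos":[-0.82, 0.37, 0], "finger_gap":60}, {"pos":[-0.82, 0.37, 0], "finger_gap":60}, {"pos":[-0.8, 0.38, 0], "finger_gap":60}, {"finger_gap":60}, {"finger_gap":60}, {"finger_gap":60}]'
python3 -c "
from h import *
import runpy;runpy.run_path('meas.py')
delta((462,-331,13))
"
```

```text
t: 14.15
tcp_pos: [461.6, -329.7, 123.6]
tool_rot: [1.0, 0.021, -0.0, -0.001]
force: [0.2, -0.6, 0.2]
width: 60.1
grip_force: 0.0
[ 462.00648026 -329.56490344  123.76014953]
wide 2086 enc ((464.4169921875, -333.30615234375), 18.69864845275879) mean [ 464.55322 -333.3131 ] mid [ 464.47757 -333.36432] ((464.4297180175781, -333.2098083496094), (36.374446868896484, 36.49899673461914), 49.32715606689453)
tcp [ 462.  -329.6  123.8] no-turn [ -0.    1.5 110.8] turn 0 after turn [ -0.    1.5 110.8] j6 0.71 t 14.2
```

To row units: 40 mm is 0.8, 2.5 mm is 0.05.

```bash
python3 drive.py '[{"pos":[0.026, 0.05, 0.8], "finger_gap":60}, {"pos":[0, 0, 0.8], "finger_gap":60}, {"pos":[0, 0, 0.3], "finger_gap":60}, {"pos":[0, 0, 0.2], "finger_gap":60}, {"pos":[0, 0, 0.12], "finger_gap":60}, {"finger_gap":60}, {"finger_gap":60}]'
python3 drive.py '[{"finger_gap":20}, {"finger_gap":20}, {"finger_gap":20}, {"finger_gap":20}, {"finger_gap":20}, {"finger_gap":20}]' 80; python3 -c "
from h import *
print(r.read_state()['tcp_pos'])"
```

```text
t: 14.9
tcp_pos: [463.5, -333.1, 14.3]
tool_rot: [1.0, 0.021, 0.001, 0.001]
force: [1.0, 0.3, -0.4]
width: 60.0
grip_force: 0.0
t: 15.5
tcp_pos: [463.3, -333.4, 15.0]
tool_rot: [1.0, 0.021, 0.001, 0.001]
force: [-0.6, 0.5, 5.1]
width: 34.8
grip_force: 79.2
[ 463.29474911 -333.41304979   14.99725453]
```

To row units: -50 mm is -1, -48 mm is -0.96.

```bash
python3 drive.py '[{"pos":[0, 0, -0.6], "finger_gap":20}, {"pos":[0, 0, -1], "finger_gap":20}, {"pos":[0, 0, -1], "finger_gap":20}, {"pos":[0, 0, -1], "finger_gap":20}, {"pos":[0, 0, -1], "finger_gap":20}, {"pos":[0, 0, -0.7], "finger_gap":20}, {"pos":[0, -0.96, 0], "finger_gap":20}, {"pos":[0, -0.96, 0], "finger_gap":20}]'
python3 drive.py '[{"pos":[0, -0.96, 0], "finger_gap":20}, {"pos":[0, -0.96, 0], "finger_gap":20}, {"pos":[0, -0.96, 0], "finger_gap":20}, {"pos":[0, -0.96, 0], "finger_gap":20}, {"pos":[0, -0.96, 0], "finger_gap":20}, {"pos":[0, -0.96, 0], "finger_gap":20}, {"pos":[0, -0.96, 0], "finger_gap":20}, {"pos":[0, -0.96, 0], "finger_gap":20}]'
python3 drive.py '[{"pos":[0, -0.96, 0], "finger_gap":20}, {"finger_gap":20}, {"finger_gap":20}, {"finger_gap":20}, {"finger_gap":20}]'
python3 -c "
from h import *
import pickle
c=wristcam();pickle.dump(c,open('w5.pkl','wb'));cv2.imwrite('pics/w5.png',c['frame'][...,::-1])
delta((459,194,277))"
```

```text
t: 16.3
tcp_pos: [458.9, -237.2, 280.5]
tool_rot: [1.0, 0.019, 0.002, 0.001]
force: [0.9, 0.9, -0.2]
width: 34.7
grip_force: 79.8
t: 17.1
tcp_pos: [442.1, 148.6, 279.3]
tool_rot: [1.0, 0.021, 0.001, -0.0]
force: [1.8, -0.1, 0.2]
width: 34.6
grip_force: 79.8
t: 17.6
tcp_pos: [440.9, 193.3, 278.6]
tool_rot: [1.0, 0.02, 0.0, 0.0]
force: [-0.3, 0.6, -0.5]
width: 34.5
grip_force: 79.9
tcp [440.9 193.3 278.6] no-turn [18.1  0.1  1.6] turn 0 after turn [18.1  0.1  1.6] j6 1.71 t 17.65
```

View pics/w5.png

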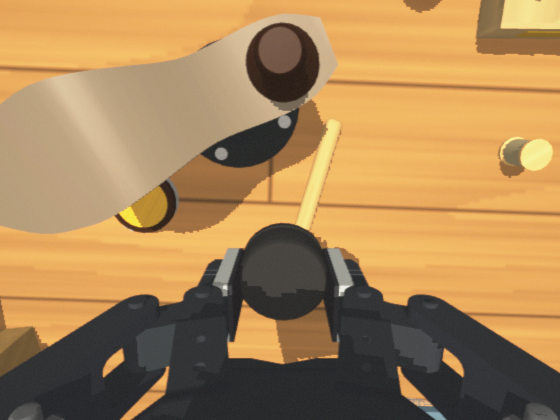

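```bash
cat > heel.py <<'E'
from h import *
import sys
def run(c,x0,y0,box):
    W=world(c);f=c["frame"]
    s=r.read_state();print("tcp",s["tcp_pos"].round(1))
    g=(W[...,2]>209)&(W[...,2]<222)&(np.hypot(W[...,0]-x0,W[...,1]-y0)<22)
    p=np.ascontiguousarray([ray(c,b,a,215)[:2] for a,b in np.argwhere(g)],dtype=np.float32)
    print("heel",len(p),cv2.minEnclosingCircle(p),p.mean(0),(p.max(0)+p.min(0))/2,p.max(0)-p.min(0),"z",np.nanmedian(W[g][:,2]))
    zt=s["tcp_pos"][2]+8
    u0,u1,v0,v1=box;roi=np.zeros(g.shape,bool);roi[v0:v1,u0:u1]=1
    k=roi&(abs(W[...,2]-zt)<6)&(f.max(-1)<110)
    q=np.ascontiguousarray([ray(c,b,a,zt)[:2] for a,b in np.argwhere(k)],dtype=np.float32)
    zz=np.nanmedian(W[k][:,2])
    print("cap",len(q),cv2.minEnclosingCircle(q),q.mean(0),(q.max(0)+q.min(0))/2,q.max(0)-q.min(0),"ztop",zz)
E
python3 - <<'E'
from heel import *
import pickle
run(pickle.load(open("w5.pkl","rb")),540,194,(242,326,220,320))
E
```

```text
tcp [440.9 193.3 278.6]
heel 2143 ((537.1276245117188, 198.2558135986328), 13.346322059631348) [537.4425 198.29  ] [537.3414  198.18323] [26.190063 25.83043 ] z 214.25935846188816
cap 5895 ((442.4252014160156, 190.80372619628906), 20.18906021118164) [443.69702 192.60617] [443.4408  192.03575] [36.489838 33.76819 ] ztop 284.9627073101442
```

To row units: 20 mm is 0.4, 15 mm is 0.3.

```bash
sed -i 's/W\[...,2\]>209/W[...,2]>211.8/' heel.py; python3 - <<'E'
from heel import *
import pickle
c=pickle.load(open("w5.pkl","rb"));run(c,540,194,(242,326,220,320))
# edge of light disc by brightness
f=c["frame"].astype(int).sum(-1);print(f[48,236:330:4],f[15:110:4,281])
E
python3 drive.py '[{"pos":[0.4, 0, 0], "finger_gap":20}, {"pos":[0.4, 0, 0], "finger_gap":20}, {"pos":[0.3, 0, 0], "finger_gap":20}, {"finger_gap":20}, {"finger_gap":20}, {"finger_gap":20}]'
python3 - <<'E'
from heel import *
import pickle
c=wristcam();pickle.dump(c,open('w6.pkl','wb'));run(c,538,198,(242,326,220,320))
cv2.imwrite('pics/w6.png',c['frame'][...,::-1])
E
```

```text
tcp [440.9 193.3 278.6]
heel 1933 ((537.491943359375, 198.3449249267578), 12.680669784545898) [537.8412  198.34464] [537.4517  198.23837] [25.200806 24.678848] z 214.3650134275802
cap 5895 ((442.4252014160156, 190.80372619628906), 20.18906021118164) [443.69702 192.60617] [443.4408  192.03575] [36.489838 33.76819 ] ztop 284.9627073101442
[550 555 557 306 143 125 281 282 288 280 285 284 278 280 277 274 269 112
 138 145 305 531 532 536] [545 547 187 256 290 289 288 282 281 278 280 275 272 272 268  98  97 106
 105 102 105 116 297 312]
t: 18.25
tcp_pos: [494.9, 196.5, 278.4]
tool_rot: [1.0, 0.02, -0.0, 0.0]
force: [-0.5, 0.5, -0.2]
width: 34.8
grip_force: 79.9
tcp [494.9 196.7 278.5]
heel 1545 ((538.6661987304688, 198.35488891601562), 12.700032234191895) [538.7209  198.49762] [538.74744 198.20871] [25.229126 24.825546] z 214.30772649780852
cap 5866 ((496.716796875, 193.9102783203125), 20.199115753173828) [497.76398 195.79842] [497.4724  195.23758] [36.343475 33.755203] ztop 284.73152232580094
```

```bash
python3 - <<'E'
from heel import *
import pickle
for n,tcp in(("w5",(440.9,193.3)),("w6",(494.9,196.7))):
    c=pickle.load(open(n+".pkl","rb"));W=world(c);f=c["frame"].astype(int);s=f.sum(-1)
    m=((s>215)&(s<345)&(W[...,2]>208)&(W[...,2]<220)&(np.hypot(W[...,0]-538,W[...,1]-198)<18)).astype(np.uint8)
    m=cv2.morphologyEx(m,cv2.MORPH_OPEN,np.ones((5,5),np.uint8))
    k=cv2.findContours(m,cv2.RETR_EXTERNAL,cv2.CHAIN_APPROX_NONE)[0];k=max(k,key=cv2.contourArea)
    e=cv2.fitEllipse(cv2.convexHull(k));p=np.float32([ray(c,*q[0],215)[:2] for q in k])
    print(n,e,"heel",ray(c,*e[0],215),cv2.minEnclosingCircle(p),(p.max(0)+p.min(0))/2,p.max(0)-p.min(0))
    # cap front arc: dark blob edges vs depth; top circle
    zt=np.nanmedian(W[260:285,270:300,2]);print("ztop",zt)
    g=((W[...,2]>zt-4)&(np.hypot(W[...,0]-tcp[0]-2,W[...,1]-tcp[1]+1)<18.9));g[320:]=0
    v,u=np.nonzero(g);print("cap x range",ray(c,284,v.min()-.5,zt),ray(c,284,v.max()+.5,zt),v.min(),v.max(),u.min(),u.max())
E
```

```text
w5 ((279.456787109375, 49.496490478515625), (42.42449188232422, 45.87232208251953), 178.08694458007812) heel [538.39544646 198.28662091 215.        ] ((538.1911010742188, 198.2841033935547), 11.14611530303955) [538.2218  198.22742] [21.838806 21.617126]
ztop 285.011894329394
cap x range [461.22672436 193.02862    285.01189433] [424.06315782 191.53736871 285.01189433] 235 319 229 344Traceback (most recent call last):
  File "<stdin>", line 7, in <module>
ValueError: max() iterable argument is empty
```

View pics/w6.png

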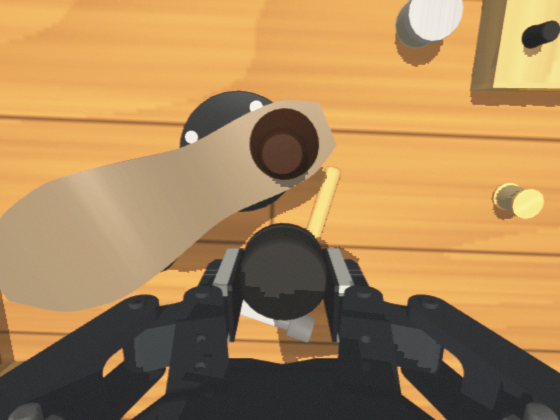

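The cap (284,272) is held square; the heel's disc shows at (284,153), darker here.

```bash
python3 - <<'E'
from heel import *
import pickle
c=pickle.load(open("w6.pkl","rb"));W=world(c);s=c["frame"].astype(int).sum(-1)
print(s[110:190:3,284],s[153,250:320:3])
roi=(W[...,2]>208)&(W[...,2]<220)&(np.hypot(W[...,0]-538,W[...,1]-198)<18)
t,_=cv2.threshold(s[roi].clip(0,255).astype(np.uint8),0,255,cv2.THRESH_OTSU);print(t)
m=((s>t)&(s<345)&roi).astype(np.uint8);m=cv2.morphologyEx(m,cv2.MORPH_OPEN,np.ones((5,5),np.uint8))
k=max(cv2.findContours(m,cv2.RETR_EXTERNAL,cv2.CHAIN_APPROX_NONE)[0],key=cv2.contourArea)
p=np.float32([ray(c,*q[0],215)[:2] for q in k]);print(cv2.minEnclosingCircle(p),(p.max(0)+p.min(0))/2,p.max(0)-p.min(0))
zt=284.9;d=(s<190)
for u in(278,284,290):
    col=[v for v in range(225,325) if s[v,u]<190];print(u,s[226:240,u],s[310:326,u])
for v in(262,270,278): print(v,s[v,236:250],s[v,318:334])
E
```

```text
[150 161 149 146 150 145 139 142 194 206 211 202 204 203 198 199 193 193
 197 195 184 161 103 155 291 291 497] [387 129 118 119 170 201 196 205 199 200 203 197 198 200 198 196 198 179
 112 127 127 130 136 491]
163.0
((538.4775390625, 198.35995483398438), 11.24704360961914) [538.30994 198.40366] [21.998718 22.085938]
278 [186 166 140 141 136 148 147 146 144 155 146 148 154 161] [136 137 136 138 128 133 139 132 140 205 377 443 439 435 433 417]
284 [187 150 141 137 145 137 145 141 146 133 146 151 156 170] [122 137 128 137 132 127 130 133 143 172 310 466 480 453 444 434]
290 [182 169 138 142 135 141 148 147 148 140 136 151 151 159] [129 130 124 126 132 135 136 129 134 227 381 407 415 419 417 425]
262 [148 137 121 111 112 132 146 154 161 177 185 198 203 200] [196 188 175 165 152 143 128 113 114 121 125 143 159 272 407 456]
270 [127 116 113 102 123 161 176 191 199 198 195 194 200 211] [203 206 197 199 198 180 157 145 132 118 114 124 128 147 138 161]
278 [117  96 111 116 125 133 134 125 142 188 203 201 199 205] [201 196 200 209 200 197 193 171 132 118 119 114 116 118 127 131]
```

```bash
python3 -c "
from h import *
delta((536.9,199.2,235))"
```

```text
tcp [494.9 196.7 278.5] no-turn [42.1 -0.8 43.5] turn 0 after turn [42.1 -0.8 43.5] j6 1.7 t 18.3
```

Units first: shifts go in shares of 50 mm and turns go in shares of 4 rad. So 21 mm is 0.42, 20 mm is 0.4.

```bash
python3 drive.py '[{"pos":[0.42, -0.016, 0], "finger_gap":20}, {"pos":[0.42, 0, 0], "finger_gap":20}, {"pos":[0, 0, 0.4], "finger_gap":20}, {"pos":[0, 0, 0.3], "finger_gap":20}, {"pos":[0, 0, 0.16], "finger_gap":20}, {"finger_gap":20}, {"finger_gap":20}, {"finger_gap":20}]'
python3 - <<'E'
from heel import *
delta((536.9,199.2,230))
for n in("scene","side"):
    c=r.grab_frame(n);cv2.imwrite(f"pics/a_{n}.png",c["frame"][...,::-1])
    a=cv2.resize(c["frame"][150:230,315:395,::-1] if n=="scene" else c["frame"][95:175,228:308,::-1],(400,400),interpolation=cv2.INTER_CUBIC)
    b=a if n=="scene" else np.hstack([b,a])
cv2.imwrite("pics/hover.png",b)
E
```

```text
t: 19.1
tcp_pos: [537.9, 199.7, 236.6]
tool_rot: [1.0, 0.021, 0.001, -0.0]
force: [-0.4, 0.0, 0.3]
width: 34.5
grip_force: 79.9
tcp [537.9 199.7 236.6] no-turn [-1.   0.5  6.6] turn 0 after turn [-1.   0.5  6.6] j6 1.69 t 19.1
```

View pics/hover.png

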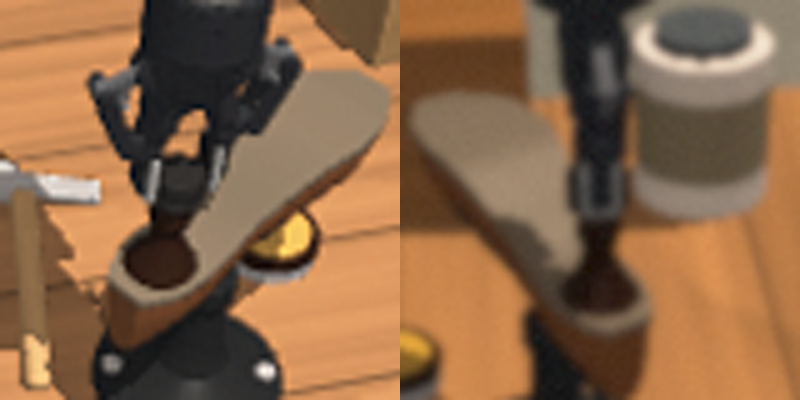

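```bash
python3 - <<'E'
from h import *
import pickle
for n,(u0,v0) in(("scene",(315,150)),("side",(228,95))):
    c=pickle.load(open(n+".pkl","rb"))
    P=np.float32([[537.15,199.4,215],[537.9,199.7,243],[537.9,199.7,221],[537.15,199.4,165],[537.9,199.7-27,225],[537.9,199.7+27,225]])
    q=cv2.projectPoints(P,np.array(c["rvec"],float),np.array(c["tvec"],float),np.array(c["intrinsics"]),None)[0][:,0]
    print(n,((q-[u0,v0])*5).round(0).tolist())
    a=cv2.imread(f"pics/a_{n}.png").astype(int).sum(-1)
    b=c["frame"].astype(int).sum(-1)
    if n=="scene":
        print("before");print(b[184:200,338:362]);print("now");print(a[178:200,338:364])
    else:
        print("before");print(b[128:148,256:284]);print("now");print(a[122:146,256:284])
E
```

```text
scene [[170.0, 202.0], [177.0, 171.0], [172.0, 196.0], [160.0, 257.0], [133.0, 198.0], [212.0, 185.0]]
before
[[438 445 454 460 462 467 465 466 469 466 466 462 457 455 448 446 439 395
  371 372 372 373 372 375]
 [464 467 469 466 462 462 457 454 448 445 444 439 438 438 437 434 405 372
  373 375 375 373 373 373]
 [458 453 449 444 440 439 435 432 431 431 433 436 438 440 444 426 379 374
  373 375 373 373 374 373]
 [432 431 428 426 427 429 428 436 443 452 463 469 469 469 446 386 375 374
  376 375 374 372 372 372]
 [425 429 433 436 438 443 452 467 454 320 245 262 315 402 405 379 380 377
  375 375 378 374 373 373]
 [444 450 454 455 458 461 471 444 235 155  94 106 142 222 316 395 383 378
  379 376 375 375 374 373]
 [455 457 457 460 456 460 441 243  89 102 111 112 110 111 180 303 392 383
  381 378 378 379 375 377]
 [477 463 460 465 469 461 359  67  95 115 113 118 114 110 139 275 395 386
  382 380 381 380 377 376]
 [481 472 470 468 473 470 343  42  88 107 116 118 118 108 116 245 403 389
  386 382 381 381 379 378]
 [478 479 480 481 483 489 445  43  80  92 103 104 104 102  97 227 401 390
  387 3
[... 7592 characters left out ...]
397 410 410 409 411 400 343 236 120  78  76  73  67  78  78 129 199 250
  269 279 273 270 281 286 283 293 292 320]
 [381 408 410 412 410 400 347 236 115  74  58  58  76  70  97 178 268 331
  340 344 351 351 350 363 369 375 374 384]
 [341 385 405 412 408 398 356 265 156  81  53  57  68  73 118 229 329 379
  387 388 386 388 395 400 410 412 411 414]
 [285 335 375 399 397 393 367 308 196  93  51  60  54  67 144 262 358 392
  395 403 396 403 404 405 419 415 427 426]
 [229 286 349 387 390 390 371 322 224 118  55  61  59  90 169 288 370 396
  401 398 394 398 400 403 411 407 414 421]
 [211 249 309 360 380 381 366 318 222 110  61  46  56  82 171 282 359 398
  398 398 394 399 396 403 408 409 417 423]]
```

Both views put the cap over the heel within about 1 mm; correct by -1/-0.5 and lower slowly.

To row units: 3 mm is 0.06, 2 mm is 0.04.

```bash
python3 drive.py '[{"pos":[-0.02, 0.01, 0.06], "finger_gap":20}, {"pos":[0, 0, 0.04], "finger_gap":20}, {"pos":[0, 0, 0.04], "finger_gap":20}, {"pos":[0, 0, 0.04], "finger_gap":20}, {"finger_gap":20}]'
python3 drive.py '[{"pos":[0, 0, 0.04], "finger_gap":20}, {"pos":[0, 0, 0.04], "finger_gap":20}, {"finger_gap":20}]'
```

```text
t: 19.7
tcp_pos: [536.3, 199.0, 226.0]
tool_rot: [1.0, 0.021, -0.0, 0.0]
force: [-1.2, -0.3, -0.1]
width: 34.7
grip_force: 79.9
t: 20.0
tcp_pos: [536.9, 199.0, 222.5]
tool_rot: [1.0, 0.021, 0.0, 0.0]
force: [0.7, -0.8, 1.1]
width: 34.8
grip_force: 80.0
```

To row units: 1 mm is 0.02.

```bash
for i in 1 2 3; do python3 drive.py '[{"pos":[0, 0, 0.02], "finger_gap":20}, {"pos":[0, 0, 0.02], "finger_gap":20}]' 110 | egrep 'tcp|force|width'; done
```

```text
tcp_pos: [537.5, 199.0, 221.4]
force: [2.0, -0.9, 6.2]
width: 33.5
grip_force: 109.6
tcp_pos: [537.9, 199.0, 220.4]
force: [-0.4, -0.5, 10.3]
width: 33.6
grip_force: 110.1
tcp_pos: [538.0, 199.0, 218.7]
force: [0.3, -1.2, 8.5]
width: 33.5
grip_force: 110.1
```

To row units: 1 mm is 0.02.

```bash
for i in 1 2 3 4; do python3 drive.py '[{"pos":[0, 0, 0.02], "finger_gap":20}, {"finger_gap":20}]' | egrep 'tcp|force:'; done
```

```text
tcp_pos: [537.5, 199.0, 215.9]
force: [5.0, -0.5, -1.3]
grip_force: 109.5
tcp_pos: [536.5, 199.1, 213.5]
force: [4.1, 1.3, -4.7]
grip_force: 109.7
tcp_pos: [536.1, 199.0, 212.9]
force: [3.7, -0.8, -3.3]
grip_force: 109.7
tcp_pos: [536.3, 199.1, 212.4]
force: [3.1, -0.9, -1.1]
grip_force: 109.9
```

To row units: 1 mm is 0.02.

```bash
for i in 1 2; do python3 drive.py '[{"pos":[0, 0, 0.02], "finger_gap":20}, {"finger_gap":20}, {"finger_gap":20}]' | egrep 'tcp|force:'; done
```

```text
tcp_pos: [536.5, 199.1, 212.2]
force: [0.3, -0.3, 5.6]
grip_force: 110.6
tcp_pos: [536.5, 199.1, 212.2]
force: [-1.9, -1.0, 10.7]
grip_force: 111.3
```

To row units: 0.3 mm is 0.006.

```bash
python3 drive.py '[{"pos":[0, 0, 0.006], "finger_gap":20}, {"finger_gap":20}, {"finger_gap":20}, {"finger_gap":20}, {"finger_gap":20}, {"finger_gap":20}, {"finger_gap":20}, {"finger_gap":20}]'
python3 - <<'E'
from h import *
c=wristcam();W=world(c);print("captop z",np.nanmedian(W[260:290,270:300,2]),r.read_state()["force"])
c=r.grab_frame("scene");cv2.imwrite("pics/end.png",cv2.resize(c["frame"][130:340,160:420,::-1],(780,630-30),interpolation=cv2.INTER_CUBIC))
E
```

```text
t: 22.8
tcp_pos: [536.5, 199.1, 212.2]
tool_rot: [1.0, 0.021, 0.001, -0.0]
force: [-1.9, -1.7, 12.6]
width: 33.7
grip_force: 111.4
captop z 218.48257402353656 [-3.02491626 -1.19916668 13.0521722 ]
```

View pics/end.png

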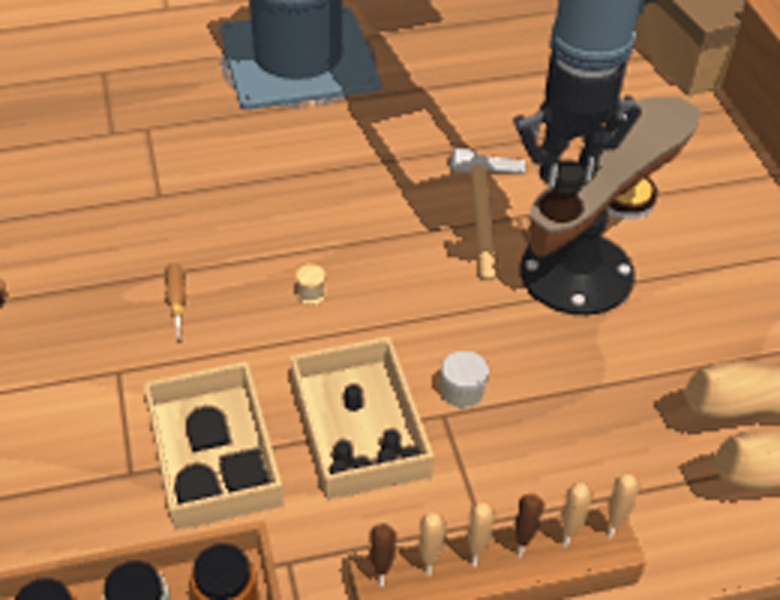

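The cap sits on the heel (568,180) with its top at about 218.5 mm (home is 219), pressed with about 12 N. Both other caps are in their bins (207,428) and (354,397), and the bystanders look undisturbed.

```bash
python3 -c "
from plant import r
print(r.close_job())"
```

```text
the job is handed in; nothing more can be done
None
```

The slim and D-shaped caps are each in their own bin, the wide cap is clicked fully home on the heel with the gripper still pressing at about 12–13 N, and the job is handed in at about 23 s.

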